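Sweep the culture dishes into the collecting bay

ROBOT

A 7-joint arm with a two-finger parallel gripper is mounted at the origin on a cart in front of the work surface, level with it; the furniture and walls round the work are solid. World frame = base frame: x ahead of the robot, y to its left, z up, the work surface at z = 0. Lengths are in m, angles in rad, forces in N, time in s.
With the tool pointing down it reaches from about 0.4 to 0.875 m from the base axis. Payload 19.3 kg.
Tool frame: the origin (TCP) lies on the centre line of the jaws, within the pads' length; the fingertips stand 19 mm ahead of it and the grasp point (between the pads) is the TCP (tcp_to_tips is the distance from the TCP to the fingertips, in m); z points along the fingers, y is the line along which they close (so a half turn about z gives the same grasp; the last joint's range is limited). The gripper opens to 85 mm and grips with 20 to 120 N. Pads are 22 mm wide; open, the fingers measure 114 mm over their backs; the gripper's body (76 mm by 85 mm) begins 54 mm behind the grasp point. The pads swing forward as they close: fully open they stand 13 mm farther back than shut.
Start: joints at [-1.261, 0.521, -0.036, 1.599, 0.021, 1.021, -0.113], TCP at [0.232, 0.58, 0.25] pointing down, gripper open.
Joint ranges: [-2.91, 2.91], [-0.3, 2.13], [-1.5, 1.42], [0.17, 2.43], [-1.26, 4.41], [0.16, 1.93], [-2.52, 2.52]. Speed limits (rad/s): [1.89, 1.89, 2.39, 2.39, 3.01, 3.01, 3.01].

INTERFACE

Orientations are given as a unit quaternion [x, y, z, w].
In Python, from cell import * gives the robot as it stands.
- The arm moves only by the tool apply_moves, never from a script. Its argument "rows" is a list that holds one entry, the list of rows, each a list of 6 numbers: the shift along the world's x, y, z in cm, then the turn, a rotation vector about the world's x, y, z in degrees. A call has 1 to 5 rows; each row is the pose to reach, as a shift and turn from the pose commanded when the call began; what a row does not reach only later rows make up. A row lasts 1/10 s, in which the tool goes at most 50 mm and 8.59 degrees, less where a joint would pass 70% of its speed; a pose out of reach is approached as far as the arm can. A call with a gripper value outside its range is refused whole. "gripper" is the finger opening in cm, from 0 to 8.54, set as the call begins (left out, the last holds). The fingers move at their own pace and stop on an object; "newtons" is the grip in N (left out, the last holds). Time passes only in rows, so rows that repeat a pose let the fingers close. It gives the time, the measured TCP pose, the force, the opening and the grip force at its end, in the units of the state.
- get_obs(): the state, without advancing time (a new reading comes with each control period).
- grab_frame(name): name is "scene" or "top"; returns (picture, depth): 384x512x3 uint8, red, green, blue; 384x512 float32, m along the optical axis (not along the pixel's ray), 0 where there is no reading.
- calibration(name): a dict with "fx", "fy", "cx", "cy" (pixels), "R" (3x3) and "t" (3): a world point X has camera coordinates R X + t. Camera axes: x right, y down, z forward; pixel columns grow to the right and rows downward; lengths in m; the calibration is good to about 2 mm. A picture is of the moment at which its call begins. calibration takes no time and is no camera call.
- job_done(): hands the job in; it is judged then, once.
Trained networks look in the newest picture that a camera, given by its name, has taken for a name from the list of things; names that differ only in an ending like _2 or _b are one class to them, and where a whole thing is asked for, a point or a joint stands for the part that bears it (a point fixed in the world has none). Each returns a list of dicts, best first, with "score" (0 to 1); they miss things now and then, are a little off and sometimes report something else, mostly with a low value. They report only what shows in the picture. A call takes as long as a camera call.
- cut_out(camera, query): "region" (384x512 bool, what is visible of it).
- pinpoint(camera, query): "point" ([x, y, z] in m, in world coordinates, good to about 4 mm: a listed point, or the origin of a listed thing).
The state is a dict: "t": time; "q": joint angles; "qvel": joint speeds; "tau": joint torques, N m; "position": TCP position; "tcp_rot": TCP orientation; "ft_force": force on the tool from outside, world axes, zero at the start; "ft_torque": the same for the moment, N m; "opening": finger opening in m; "grip_force": force on a finger pad.
Only numpy, scipy, OpenCV 4.12 (cv2) and the standard library are available. Lean on these libraries where they do the work, as an engineer would, in place of code of your own. Each camera call takes 0.05 s, during which the arm holds its last target. There are 200 camera calls.

TASK

Clear the bench: with your fingertips, sweep the three flat culture dishes along the worktop into the low three-sided steel bay on the left, through its open side, until each dish lies flat and wholly inside it. Slide them only, never lift or tip them, and leave the vials, the jar, the beaker and the timer where they are.

Things in the scene. Friction and masses are not known exactly. Their poses are not given: they have to be found in the camera images.
- dish_bay: steel bay screwed to the worktop, no floor: left, right and back walls 24 mm high, 3 mm thick. Inside 240 mm wide (own x -120 to 120 mm), 90 mm deep (own y 0 at the open mouth to 90 at the back wall). Origin on the worktop, middle of the mouth; +y points into the bay, z up. The mouth faces the robot's right (about world -y, turned up to 0.2 rad). Outside feet 2 mm thick, 16 mm wide
- dish_a: flat round transparent culture dish with its lid on, 60 mm across and 14 mm high, about 30 g, lying flat on the worktop and free to slide; origin at the centre of its underside, z up; nothing lies on it
- dish_b: flat round transparent culture dish with its lid on, 60 mm across and 14 mm high, about 30 g, lying flat on the worktop and free to slide; origin at the centre of its underside, z up; nothing lies on it
- dish_c: flat round transparent culture dish with its lid on, 55 mm across and 14 mm high, about 30 g, lying flat on the worktop and free to slide; origin at the centre of its underside, z up; nothing lies on it; the smallest of the three
- vial_red: small capped vial standing upright, 29 mm across, 63 mm high, red cap, among the dishes at their right; origin at the centre of its underside; leave it alone
- vial_black: small capped vial standing upright, 29 mm across, 63 mm high, black cap, near the front edge of the worktop; origin at the centre of its underside; leave it alone
- jar: white-capped jar standing upright behind (to the left of) the bay, 42 mm across, 86 mm high; origin at the centre of its underside; leave it alone
- beaker_left: glass beaker standing toward the back of the worktop, 61 mm across, 80 mm high; origin at the centre of its underside; leave it alone
- lab_timer: flat bench timer lying on the front edge strip before the sink, 68x62x18 mm; origin at the centre of its underside; leave it alone

How it is judged:
By the outcome, as a careful person would: the job done as asked, in the order asked, and still so for the second after the job is handed in, with the robot touching nothing.
It also fails if it takes over 61 s, if anything falls off the work surface, if the arm or the gripper's body presses on something with over 40 N, if the wrist force passes 120 N, or if a joint passes its speed limit or range.

## Working session

There is one attempt and no reset: what is moved stays moved. The work goes in short steps, Python scripts to look and compute and a tool call to move; the robot and the scene stay as the last step left them, time stands still between calls to the robot, and variables do not carry over. Pictures are saved under pics/ and viewed, at most 10 in all, crops included, and the job is handed in when it is done.

Besides the shell and the picture viewer there is one more tool, called after "Request:" by a JSON object that holds its "op" and its "data", one argument or row to a line. apply_moves: Moves the arm, as the interface text tells. Its arguments: {"type":"object","properties":{"rows":{"type":"array"},"gripper":{"type":"number"},"newtons":{"type":"number"}},"required":["rows"]}

```bash
mkdir -p pics; cat > h.py <<'E'
from cell import *
import numpy as np, cv2
def save(cam,name,scale=1.5):
    im,d=grab_frame(cam); cv2.imwrite(f'pics/{name}.png',cv2.resize(im[:,:,::-1],None,fx=scale,fy=scale)); return im,d
def proj(cam,X):
    c=calibration(cam); p=np.array(c['R'])@np.array(X)+np.array(c['t']); return c['fx']*p[0]/p[2]+c['cx'],c['fy']*p[1]/p[2]+c['cy']
E
python3 - <<'E'
from h import *
save('top','t0'); save('scene','s0')
for n in ['dish_bay','dish_a','dish_b','dish_c','vial_red','vial_black','jar','beaker_left','lab_timer']:
    for cam in ['top','scene']:
        print(n,cam,[(round(r['score'],2),np.round(r['point'],3).tolist(),np.round(proj('top',r['point'])).tolist()) for r in pinpoint(cam,n)[:4]])
o=get_obs(); print(o['t'],o['position'],o['tcp_rot'],o['opening'])
for cam in ['top','scene']:
    c=calibration(cam); print(cam,-np.array(c['R']).T@np.array(c['t']))
E
```

```text
dish_bay top []
dish_bay scene []
dish_a top [(0.69, [0.61, 0.062, 0.006], [285.0, 182.0]), (0.61, [0.437, 0.021, -0.005], [297.0, 234.0]), (0.49, [0.553, 0.052, 0.001], [287.0, 199.0])]
dish_a scene [(0.85, [0.612, 0.067, 0.001], [283.0, 182.0]), (0.65, [0.435, 0.027, 0.004], [296.0, 234.0]), (0.54, [0.555, 0.058, 0.003], [286.0, 198.0])]
dish_b top [(0.69, [0.61, 0.062, 0.006], [285.0, 182.0]), (0.61, [0.437, 0.021, -0.005], [297.0, 234.0]), (0.49, [0.553, 0.052, 0.001], [287.0, 199.0])]
dish_b scene [(0.85, [0.612, 0.067, 0.001], [283.0, 182.0]), (0.65, [0.435, 0.027, 0.004], [296.0, 234.0]), (0.54, [0.555, 0.058, 0.003], [286.0, 198.0])]
dish_c top [(0.69, [0.61, 0.062, 0.006], [285.0, 182.0]), (0.61, [0.437, 0.021, -0.005], [297.0, 234.0]), (0.49, [0.553, 0.052, 0.001], [287.0, 199.0])]
dish_c scene [(0.85, [0.612, 0.067, 0.001], [283.0, 182.0]), (0.65, [0.435, 0.027, 0.004], [296.0, 234.0]), (0.54, [0.555, 0.058, 0.003], [286.0, 198.0])]
vial_red top []
vial_red scene [(0.73, [0.539, -0.071, 0.002], [324.0, 203.0]), (0.42, [0.37, 0.098, 0.004], [274.0, 254.0])]
vial_black top [(0.65, [0.37, 0.098, 0.003], [274.0, 254.0])]
vial_black scene [(0.68, [0.371, 0.099, 0.003], [274.0, 254.0])]
jar top [(0.55, [0.48, 0.523, -0.003], [145.0, 219.0])]
jar scene [(0.67, [0.478, 0.525, 0.004], [144.0, 220.0])]
beaker_left top [(0.76, [0.758, 0.145, -0.0], [260.0, 140.0])]
beaker_left scene [(0.87, [0.76, 0.136, 0.0], [263.0, 140.0]), (0.47, [0.435, 0.026, 0.002], [296.0, 234.0])]
lab_timer top [(0.86, [0.382, -0.207, -0.003], [367.0, 251.0])]
lab_timer scene [(0.94, [0.378, -0.209, 0.002], [368.0, 253.0]), (0.63, [0.612, 0.062, 0.003], [285.0, 182.0])]
1.0 [0.23170696 0.58045636 0.25028134] [ 1.88772351e-01  9.82020875e-01 -6.25233233e-06 -1.73260817e-05] 0.08538264654585155
top [0.28942936 0.16964343 1.32117059]
scene [ 0.23280874 -0.45431574  0.76954449]
```

View pics/t0.png

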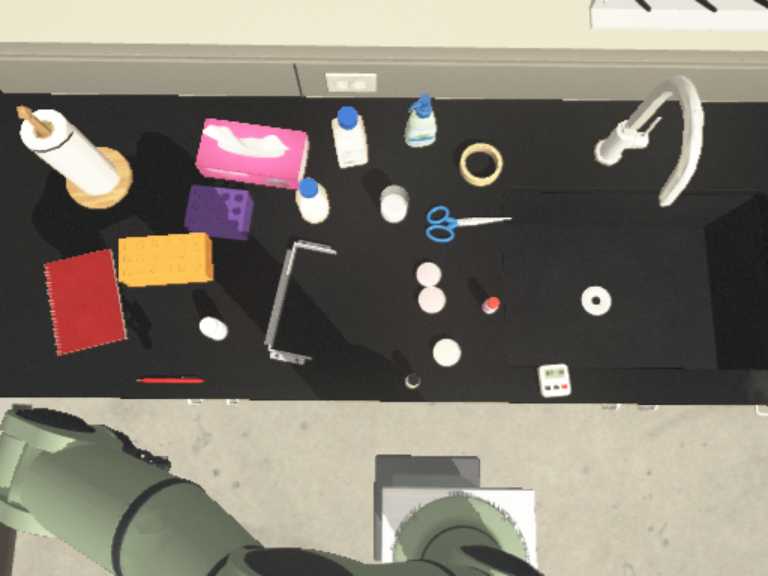

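View pics/s0.png

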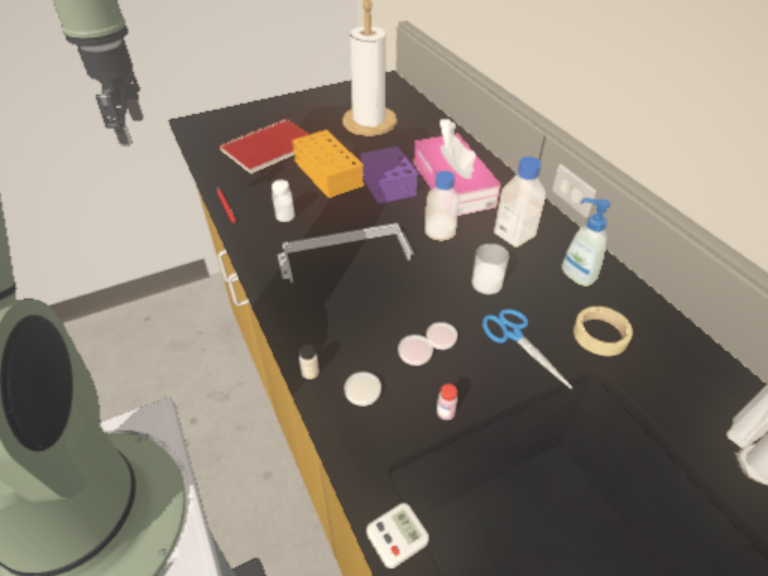

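The top picture shows the bay as an open U: back wall (292,245)–(270,355), tips at (335,252) and (310,360). The dishes are at (428,273), (432,299) and (447,351), the red vial at (491,304) and the black vial at (413,381). This matches the networks' points. I still need the bay pose and dish circles.

```bash
cat >> h.py <<'E'
def rect(cam,im,z,x0=.33,x1=.73,y0=-.1,y1=.45,s=1000,interp=cv2.INTER_CUBIC):
    # bird's-eye view at height z; rows down = -x, cols right = -y
    W,H=int((y1-y0)*s),int((x1-x0)*s)
    src=np.float32([proj(cam,(x,y,z)) for x,y in [(x1,y1),(x1,y0),(x0,y0),(x0,y1)]])
    M=cv2.getPerspectiveTransform(src,np.float32([[0,0],[W,0],[W,H],[0,H]]))
    return cv2.warpPerspective(im,M,(W,H),flags=interp)
def cloud(cam,d):
    c=calibration(cam); v,u=np.nonzero(d>0); z=d[v,u]
    P=np.c_[(u-c['cx'])/c['fx']*z,(v-c['cy'])/c['fy']*z,z]
    return (P-np.array(c['t']))@np.array(c['R']),u,v
E
python3 - <<'E'
from h import *
it,dt=grab_frame('top'); isc,ds=grab_frame('scene')
a=rect('top',it,.024,y0=-.1,y1=.45); b=rect('scene',isc,.024)
cv2.imwrite('pics/r1.png',np.vstack([a[:300],b[:300]])[:,:,::-1] if 0 else cv2.resize(np.vstack([a,b])[:,:,::-1],None,fx=.74,fy=.74))
for cam,d in [('top',dt),('scene',ds)]:
    P,u,v=cloud(cam,d)
    m=(P[:,0]>.38)&(P[:,0]<.69)&(P[:,1]>.22)&(P[:,1]<.41)&(P[:,2]>.017)&(P[:,2]<.032)
    Q=P[m]; print(cam,len(Q))
    r=cv2.minAreaRect(Q[:,:2].astype(np.float32)); print(np.round(cv2.boxPoints(r),4).tolist(),r)
    print('floor z',np.median(P[(abs(P[:,0]-.5)<.05)&(abs(P[:,1]-.2)<.05)][:,2]))
    m=(P[:,0]>.4)&(P[:,0]<.65)&(P[:,1]>-.02)&(P[:,1]<.1)&(P[:,2]>.008)&(P[:,2]<.025)
    Q=P[m]; 
    for c in [(.611,.064),(.437,.024),(.554,.055)]:
        k=np.hypot(*(Q[:,:2]-c).T)<.032
        print(c,k.sum(),Q[k].mean(0).round(4))
E
```

```text
top 194
[[0.4142000079154968, 0.3179999887943268], [0.6561999917030334, 0.2678999900817871], [0.675599992275238, 0.36149999499320984], [0.4336000084877014, 0.4115000069141388]] ((0.5449156165122986, 0.33971595764160156), (0.09557393938302994, 0.24715135991573334), 78.31310272216797)
floor z 0.00039036201855278366
(0.611, 0.064) 210 [0.6069 0.0615 0.0143]
(0.437, 0.024) 262 [0.4337 0.0231 0.0149]
(0.554, 0.055) 256 [0.5524 0.0546 0.0145]
scene 274
[[0.41519999504089355, 0.31349998712539673], [0.657800018787384, 0.2635999917984009], [0.6776999831199646, 0.3601999878883362], [0.4350000023841858, 0.4101000130176544]] ((0.5464392900466919, 0.33686742186546326), (0.09860417246818542, 0.2477254420518875), 78.38469696044922)
floor z -0.0005310946209694501
(0.611, 0.064) 266 [0.6081 0.0585 0.0137]
(0.437, 0.024) 390 [0.435  0.0207 0.0141]
(0.554, 0.055) 340 [0.5527 0.0518 0.0139]
```

View pics/r1.png

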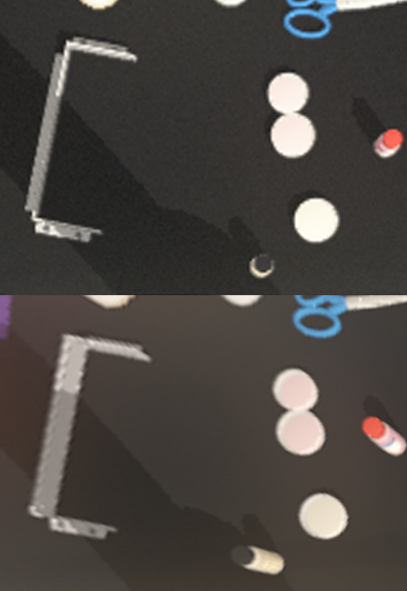

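The bird's-eye view (top camera above, scene camera below) agrees with the depth clouds. The small dish c is at (0.608, 0.060), the middle one at (0.5525, 0.053) and the near one at (0.4345, 0.022). The bay mouth centre is at (0.536, 0.293), with its axis turned about 11.7°. I'll move to behind the middle dish.

Request:
{"op": "apply_moves", "data": {
  "rows": [
    [[5,-6,-1,0,0,-8],[9,-11,-2,0,0,-16],[12,-15,-3,0,0,-24],[13,-19,-4,0,0,-32],[14,-23,-5,0,0,-40]]
  ],
  "gripper": 3.4,
  "newtons": 30
}}

```text
t: 1.6
position: [0.3641, 0.3735, 0.2062]
tcp_rot: [0.516, 0.857, 0.0, 0.0]
ft_force: [1.0, 0.6, -0.1]
opening: 0.034
grip_force: 0.0
```

```bash
python3 -c "
from h import *
from scipy.spatial.transform import Rotation as R
o=get_obs();print(o['t'],o['position'],R.from_quat(o['tcp_rot']).as_matrix()[:,1],o['opening'],o['q'])"
```

```text
1.6 [0.36407479 0.37354874 0.20623228] [0.88402627 0.46743615 0.00100242] 0.03396925535501681 [-1.03327715  0.41928259  0.1594647   1.92361463 -0.08951125  0.80443974
 -0.33893251]
```

Request:
{"op": "apply_moves", "data": {
  "rows": [
    [[3,-4,0,0,0,-7],[6,-8,-1,0,0,-14],[9,-12,-2,0,0,-21],[12,-16,-3,0,0,-28],[15,-20,-4,0,0,-32]]
  ]
}}

```text
t: 2.1
position: [0.5115, 0.1769, 0.167]
tcp_rot: [0.731, 0.682, 0.0, 0.0]
ft_force: [0.5, 1.0, 0.6]
opening: 0.0339
grip_force: 0.0
```

Request:
{"op": "apply_moves", "data": {
  "rows": [
    [[2,-4,-1,0,0,0],[3,-8,-3,0,0,0],[3.3,-12,-5,0,0,0],[3.3,-15.6,-7,0,0,0],[3.3,-15.6,-8,0,0,0]]
  ]
}}

```text
t: 2.6
position: [0.5429, 0.0169, 0.0859]
tcp_rot: [0.732, 0.681, -0.001, 0.0]
ft_force: [0.1, 0.6, -0.0]
opening: 0.0341
grip_force: 0.0
```

```bash
python3 - <<'E'
from h import *
from scipy.spatial.transform import Rotation as R
o=get_obs();print(o['t'],o['position'],R.from_quat(o['tcp_rot']).as_matrix()[:,1],o['opening'])
p=o['position']
for cam in ['scene','top']:
    im,d=grab_frame(cam); P,u,v=cloud(cam,d)
    m=(abs(P[:,0]-p[0])<.06)&(abs(P[:,1]-p[1])<.05)&(P[:,2]>.02)&(P[:,2]<.16)
    Q=P[m]; print(cam,len(Q),np.sort(Q[:,2])[:12].round(3)); k=Q[:,2]<Q[:,2].min()+.02; print(Q[k].min(0),Q[k].max(0),Q[k][:10].round(3).tolist())
    if cam=='scene': cv2.imwrite('pics/s2.png',cv2.resize(im[130:330,180:400,::-1],None,fx=3,fy=3))
E
```

```text
2.6 [0.54288937 0.01691693 0.08592137] [ 0.99740776 -0.07194749 -0.00114592] 0.034097412729419324
scene 659 [0.068 0.069 0.069 0.069 0.07  0.071 0.071 0.071 0.072 0.072 0.072 0.072]
[0.51129316 0.00188342 0.06829309] [0.57259578 0.0243472  0.08820566] [[0.561, 0.022, 0.085], [0.56, 0.024, 0.08], [0.561, 0.021, 0.083], [0.56, 0.024, 0.076], [0.56, 0.019, 0.082], [0.56, 0.015, 0.085], [0.573, 0.008, 0.087], [0.56, 0.023, 0.073], [0.56, 0.019, 0.077], [0.56, 0.015, 0.082]]
top 10 [0.02  0.02  0.02  0.022 0.024 0.114 0.116 0.117 0.123 0.123]
[0.53260773 0.03286523 0.02034335] [0.59640896 0.06534548 0.02412094] [[0.596, 0.065, 0.02], [0.592, 0.049, 0.024], [0.546, 0.033, 0.022], [0.536, 0.036, 0.02], [0.533, 0.046, 0.02]]
```

View pics/s2.png

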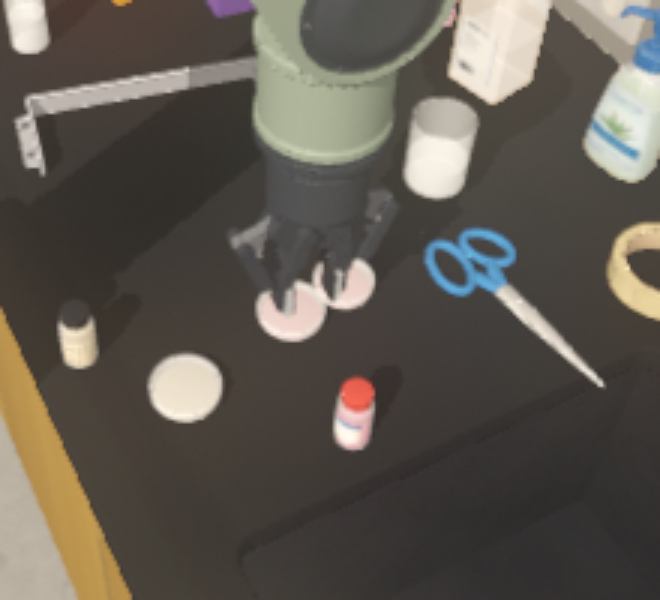

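The crop shows the fingers above the two touching dishes, around (290,300) and (340,280). The red vial is clear behind, at (355,415). The tips stand about 18 mm below the TCP. Now I'll descend and push.

Request:
{"op": "apply_moves", "data": {
  "rows": [
    [[0,0,0,0,0,0],[0,0,-2,0,0,0],[0,0,-4,0,0,0],[0,0,-5.7,0,0,0],[0,0,-5.7,0,0,0]]
  ]
}}

```text
t: 3.2
position: [0.5455, 0.0222, 0.0309]
tcp_rot: [0.73, 0.684, 0.001, 0.002]
ft_force: [0.2, -4.8, 15.5]
opening: 0.034
grip_force: 7.7
```

Request:
{"op": "apply_moves", "data": {
  "rows": [
    [[-0.2,0.5,0,0,0,0],[-0.3,1,0,0,0,0],[-0.3,1.5,0,0,0,0],[-0.3,2.5,0,0,0,0],[-0.4,3.5,0,0,0,0]]
  ]
}}

```text
t: 3.7
position: [0.5416, 0.0576, 0.0321]
tcp_rot: [0.73, 0.684, 0.001, 0.002]
ft_force: [1.8, -10.4, 15.7]
opening: 0.0339
grip_force: 8.3
```

Pose limits clipped the earlier travel, so the tips are resting on top of the dish. I'll lift and look.

Request:
{"op": "apply_moves", "data": {
  "rows": [
    [[0,0,2,0,0,0],[0,0,5,0,0,0],[0,-4,5,0,0,0],[0,-8,5,0,0,0],[0,-10,5,0,0,0]]
  ]
}}

```text
t: 4.2
position: [0.5401, -0.0444, 0.0815]
tcp_rot: [0.73, 0.683, 0.001, 0.001]
ft_force: [-0.2, 0.1, 0.3]
opening: 0.0338
grip_force: 0.0
```

```bash
cat >> h.py <<'E'
def dishes(show=True):
    from scipy.spatial.transform import Rotation as R
    o=get_obs();y=R.from_quat(o['tcp_rot']).as_matrix()[:,1]
    print(round(o['t'],2),np.round(o['position'],4),'jaw deg',np.degrees(np.arctan2(y[1],y[0])).round(1))
    for cam in ['top','scene']:
        im,d=grab_frame(cam)
        for r in pinpoint(cam,'dish_a')[:5]:
            p=np.array(r['point']); q=p[:2]-[.5363,.2928]
            print(cam,round(r['score'],2),p.round(3),'bay',np.round([q@[.979,-.202],q@[.202,.979]],3))
E
python3 -c "
from h import *
dishes(); save('scene','s3')"
```

```text
4.2 [ 0.5401 -0.0444  0.0815] jaw deg -3.8
top 0.58 [ 0.438  0.024 -0.004] bay [-0.042 -0.283]
top 0.49 [ 0.545  0.084 -0.001] bay [ 0.051 -0.203]
top 0.49 [0.611 0.061 0.003] bay [ 0.12  -0.212]
scene 0.69 [0.55  0.089 0.002] bay [ 0.054 -0.197]
scene 0.6 [ 0.435  0.024 -0.   ] bay [-0.045 -0.284]
```

View pics/s3.png

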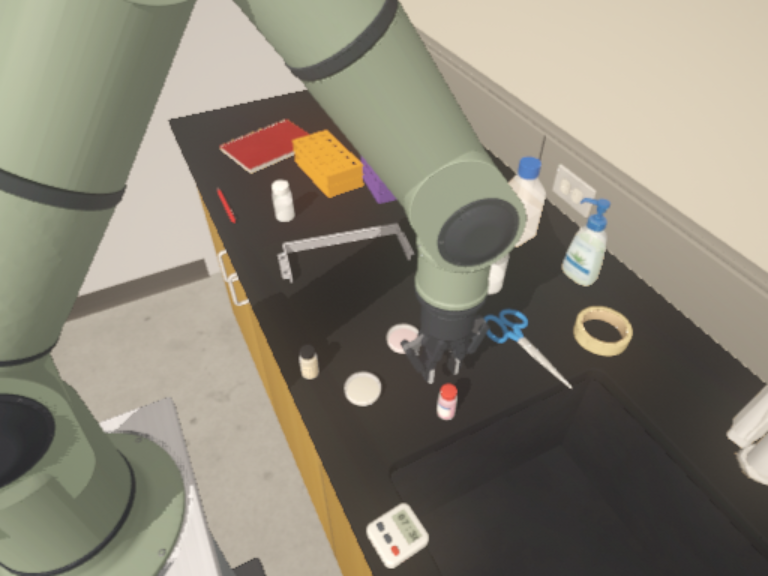

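Middle dish slid forward flat to (0.546, 0.086), centred near (402,337) in the picture, and nothing else moved. I'll re-approach behind it, checking position before descending.

Request:
{"op": "apply_moves", "data": {
  "rows": [
    [[0.5,3,0,0,0,0],[0.6,6,0,0,0,0],[0.6,6,-2,0,0,0],[0.6,6,-3,0,0,0],[0.6,6,-3,0,0,0]]
  ]
}}

```text
t: 4.95
position: [0.5448, 0.0179, 0.0491]
tcp_rot: [0.73, 0.684, -0.001, -0.001]
ft_force: [-0.7, 0.4, 0.2]
opening: 0.034
grip_force: 0.0
```

Request:
{"op": "apply_moves", "data": {
  "rows": [
    [[0,0,-1,0,0,0],[0,0,-2,0,0,0],[0,0,-2.6,0,0,0],[0,0,-2.6,0,0,0],[0,0.5,-2.6,0,0,0]]
  ]
}}

```text
t: 5.45
position: [0.5455, 0.0217, 0.0241]
tcp_rot: [0.73, 0.683, -0.0, 0.0]
ft_force: [-1.4, -0.0, 0.2]
opening: 0.0339
grip_force: 0.0
```

Request:
{"op": "apply_moves", "data": {
  "rows": [
    [[0,1,0,0,0,0],[0,2.5,0,0,0,0],[0,4.5,0,0,0,0],[0,6.5,0,0,0,0],[0,8.5,0,0,0,0]]
  ]
}}

```text
t: 5.95
position: [0.5454, 0.1098, 0.0244]
tcp_rot: [0.73, 0.684, 0.0, -0.0]
ft_force: [0.0, 0.8, 0.8]
opening: 0.0341
grip_force: 0.1
```

Request:
{"op": "apply_moves", "data": {
  "rows": [
    [[0,2,0,0,0,0],[0,4,0,0,0,0],[0,6,0,0,0,0],[0,8,0,0,0,0],[0,10,0,0,0,0]]
  ]
}}

```text
t: 6.45
position: [0.545, 0.2099, 0.0244]
tcp_rot: [0.729, 0.684, 0.0, -0.0]
ft_force: [-0.3, 0.4, -0.5]
opening: 0.0339
grip_force: 0.2
```

```bash
python3 -c "
from h import *
dishes()"
```

```text
6.45 [0.545  0.2099 0.0244] jaw deg -3.7
top 0.65 [ 0.436  0.022 -0.004] bay [-0.043 -0.285]
top 0.45 [0.608 0.065 0.001] bay [ 0.117 -0.208]
scene 0.92 [0.434 0.024 0.002] bay [-0.046 -0.284]
scene 0.7 [0.614 0.062 0.002] bay [ 0.123 -0.211]
scene 0.55 [0.551 0.257 0.001] bay [ 0.022 -0.032]
```

Request:
{"op": "apply_moves", "data": {
  "rows": [
    [[0,1.5,0,0,0,0],[0,3.5,0,0,0,0],[0,5.5,0,0,0,0],[0,7.3,0,0,0,0],[0,8.3,0,0,0,0]]
  ]
}}

```text
t: 7.15
position: [0.5452, 0.2925, 0.0241]
tcp_rot: [0.73, 0.684, 0.0, -0.0]
ft_force: [-0.6, -0.7, 0.7]
opening: 0.0342
grip_force: 0.3
```

Request:
{"op": "apply_moves", "data": {
  "rows": [
    [[0,0.5,0,0,0,0],[0,0.3,0,0,0,0],[0,-1,0,0,0,0],[0,-1,3,0,0,0],[0,-2,5,0,0,0]]
  ]
}}

```text
t: 7.65
position: [0.5458, 0.2688, 0.0751]
tcp_rot: [0.73, 0.683, -0.0, 0.0]
ft_force: [0.6, 0.5, 0.7]
opening: 0.0343
grip_force: 0.0
```

Request:
{"op": "apply_moves", "data": {
  "rows": [
    [[1,-5,0,0,0,0],[2,-10,0,0,0,0],[3,-15,0,0,0,0],[4,-20,0,0,0,0],[5,-25,0,0,0,0]]
  ]
}}

```text
t: 8.15
position: [0.594, 0.0212, 0.0743]
tcp_rot: [0.731, 0.683, -0.0, 0.0]
ft_force: [1.5, 0.4, 0.0]
opening: 0.0339
grip_force: 0.0
```

```bash
python3 -c "
from h import *
dishes()"
```

```text
8.15 [0.594  0.0212 0.0743] jaw deg -3.9
top 0.54 [0.611 0.063 0.003] bay [ 0.119 -0.209]
scene 0.75 [0.549 0.334 0.002] bay [0.004 0.043]
scene 0.73 [0.61  0.066 0.002] bay [ 0.118 -0.207]
scene 0.6 [0.434 0.025 0.001] bay [-0.047 -0.283]
```

Request:
{"op": "apply_moves", "data": {
  "rows": [
    [[1.2,-2.4,0,0,0,0],[1.2,-2.4,-1,0,0,0],[1.2,-2.4,-2.5,0,0,0],[1.2,-2.4,-2.5,0,0,0],[1.2,-2.4,-2.5,0,0,0]]
  ]
}}

```text
t: 8.85
position: [0.6059, 0.0022, 0.0485]
tcp_rot: [0.73, 0.684, -0.0, -0.001]
ft_force: [0.2, 0.1, 0.3]
opening: 0.0338
grip_force: 0.0
```

Request:
{"op": "apply_moves", "data": {
  "rows": [
    [[0,0,-1,0,0,0],[0.1,0,-2,0,0,0],[0.1,0,-2.5,0,0,0],[0.1,0.3,-2.5,0,0,0],[0.1,1,-2.5,0,0,0]]
  ]
}}

```text
t: 9.35
position: [0.6075, 0.011, 0.0241]
tcp_rot: [0.73, 0.683, -0.0, 0.0]
ft_force: [0.9, -1.0, -0.0]
opening: 0.0338
grip_force: 0.0
```

Request:
{"op": "apply_moves", "data": {
  "rows": [
    [[0,1,0,0,0,0],[0,2,0,0,0,0],[0.1,3.5,0,0,0,0],[0.1,5.5,0,0,0,0],[0.1,7.5,0,0,0,0]]
  ]
}}

```text
t: 9.85
position: [0.6086, 0.0882, 0.0243]
tcp_rot: [0.73, 0.684, 0.0, -0.0]
ft_force: [0.3, -0.9, 0.1]
opening: 0.034
grip_force: 0.2
```

Request:
{"op": "apply_moves", "data": {
  "rows": [
    [[0,2,0,0,0,0],[0.1,4,0,0,0,0],[0.1,6,0,0,0,0],[0.2,8,0,0,0,0],[0.2,10,0,0,0,0]]
  ]
}}

```text
t: 10.35
position: [0.6104, 0.1885, 0.0243]
tcp_rot: [0.73, 0.684, 0.0, -0.0]
ft_force: [0.7, 0.7, 0.7]
opening: 0.034
grip_force: 0.2
```

```bash
python3 -c "
from h import *
dishes()"
```

```text
10.35 [0.6104 0.1885 0.0243] jaw deg -3.7
top 0.83 [ 0.437  0.02  -0.003] bay [-0.042 -0.287]
top 0.59 [ 0.546  0.326 -0.001] bay [0.003 0.034]
scene 0.6 [0.548 0.336 0.003] bay [0.003 0.044]
scene 0.48 [ 0.613  0.229 -0.001] bay [ 0.088 -0.047]
```

Request:
{"op": "apply_moves", "data": {
  "rows": [
    [[0,1.5,0,0,0,0],[0.1,3.5,0,0,0,0],[0.1,5.5,0,0,0,0],[0.2,7.5,0,0,0,0],[0.2,9,0,0,0,0]]
  ]
}}

```text
t: 11.05
position: [0.6123, 0.2792, 0.024]
tcp_rot: [0.729, 0.684, 0.0, -0.0]
ft_force: [-0.5, -0.2, -0.0]
opening: 0.0338
grip_force: 0.3
```

Request:
{"op": "apply_moves", "data": {
  "rows": [
    [[0,0.7,0,0,0,0],[0,0.7,0,0,0,0],[0,-1,0,0,0,0],[0,-1,3,0,0,0],[0,-2,5,0,0,0]]
  ]
}}

```text
t: 11.55
position: [0.6128, 0.2545, 0.0751]
tcp_rot: [0.73, 0.683, -0.0, 0.0]
ft_force: [0.6, -0.2, 0.1]
opening: 0.0341
grip_force: 0.0
```

Request:
{"op": "apply_moves", "data": {
  "rows": [
    [[-2,-4,1,0,0,0],[-4,-8,2,0,0,0],[-6,-12,3,0,0,0],[-8,-16,3,0,0,0],[-10,-20,3,0,0,0]]
  ]
}}

```text
t: 12.05
position: [0.5112, 0.0529, 0.1047]
tcp_rot: [0.731, 0.683, 0.0, 0.0]
ft_force: [1.4, -1.4, 0.4]
opening: 0.034
grip_force: 0.0
```

```bash
python3 -c "
from h import *
dishes()"
```

```text
12.05 [0.5112 0.0529 0.1047] jaw deg -3.9
top 0.8 [0.614 0.319 0.001] bay [0.07  0.041]
top 0.65 [0.546 0.327 0.001] bay [0.003 0.035]
scene 0.72 [ 0.435  0.026 -0.001] bay [-0.046 -0.282]
scene 0.55 [0.551 0.335 0.001] bay [0.006 0.044]
```

Request:
{"op": "apply_moves", "data": {
  "rows": [
    [[-3,-3,0,0,0,-2],[-6,-6,-1,0,0,-3.6],[-8.3,-9,-2,0,0,-3.6],[-8.3,-9,-4,0,0,-3.6],[-8.3,-9,-5,0,0,-3.6]]
  ]
}}

```text
t: 12.75
position: [0.4294, -0.0341, 0.0533]
tcp_rot: [0.751, 0.66, -0.0, -0.0]
ft_force: [0.7, -0.6, -0.4]
opening: 0.0338
grip_force: 0.0
```

Request:
{"op": "apply_moves", "data": {
  "rows": [
    [[0,0,0,0,0,0],[0,0,0,0,0,0]]
  ]
}}

```text
t: 12.95
position: [0.4301, -0.0332, 0.0542]
tcp_rot: [0.751, 0.661, -0.0, -0.0]
ft_force: [-0.6, -0.3, 0.7]
opening: 0.0338
grip_force: 0.0
```

Request:
{"op": "apply_moves", "data": {
  "rows": [
    [[0,0,-1,0,0,0],[-0.1,0,-2,0,0,0],[-0.1,0,-3.0,0,0,0],[-0.1,0.2,-3.0,0,0,0],[0,1,-3.0,0,0,0]]
  ]
}}

```text
t: 13.45
position: [0.4293, -0.0241, 0.0239]
tcp_rot: [0.752, 0.66, -0.0, -0.0]
ft_force: [0.3, 1.2, 0.7]
opening: 0.0341
grip_force: 0.0
```

Request:
{"op": "apply_moves", "data": {
  "rows": [
    [[0.1,1,0,0,0,0],[0.3,2,0,0,0,0],[0.5,3.5,0,0,0,0],[0.7,5,0,0,0,0],[0.9,7,0,0,0,0]]
  ]
}}

```text
t: 13.95
position: [0.4388, 0.0474, 0.0244]
tcp_rot: [0.751, 0.66, 0.0, 0.0]
ft_force: [0.4, -0.0, -0.6]
opening: 0.0336
grip_force: 0.1
```

Request:
{"op": "apply_moves", "data": {
  "rows": [
    [[0.3,2,0,0,0,0],[0.5,4,0,0,0,0],[0.8,6,0,0,0,0],[1.1,8,0,0,0,0],[1.3,10,0,0,0,0]]
  ]
}}

```text
t: 14.45
position: [0.4516, 0.1483, 0.0244]
tcp_rot: [0.751, 0.661, 0.0, -0.0]
ft_force: [0.0, -0.2, -0.3]
opening: 0.034
grip_force: 0.1
```

```bash
python3 -c "
from h import *
dishes()"
```

```text
14.45 [0.4516 0.1483 0.0244] jaw deg -7.3
top 0.72 [0.546 0.328 0.002] bay [0.002 0.037]
top 0.72 [0.611 0.32  0.004] bay [0.068 0.042]
scene 0.61 [0.618 0.319 0.002] bay [0.074 0.042]
scene 0.61 [ 0.377 -0.207  0.   ] bay [-0.055 -0.522]
scene 0.47 [0.455 0.19  0.   ] bay [-0.059 -0.117]
```

Request:
{"op": "apply_moves", "data": {
  "rows": [
    [[0.2,1.5,0,0,0,0],[0.5,3.5,0,0,0,0],[0.7,5.5,0,0,0,0],[1.0,7.5,0,0,0,0],[1.2,9.5,0,0,0,0]]
  ]
}}

```text
t: 15.15
position: [0.4637, 0.2414, 0.0243]
tcp_rot: [0.751, 0.66, -0.0, 0.0]
ft_force: [-0.0, 0.0, 0.5]
opening: 0.0343
grip_force: 0.1
```

Request:
{"op": "apply_moves", "data": {
  "rows": [
    [[0.3,2,0,0,0,0],[0.5,3.8,0,0,0,0],[0.7,5.3,0,0,0,0],[0.9,6.3,0,0,0,0],[0.9,6.7,0,0,0,0]]
  ]
}}

```text
t: 15.65
position: [0.4727, 0.309, 0.0241]
tcp_rot: [0.751, 0.66, 0.0, 0.0]
ft_force: [-0.2, -0.5, 0.5]
opening: 0.034
grip_force: 0.2
```

Request:
{"op": "apply_moves", "data": {
  "rows": [
    [[0,0,0,0,0,0],[0,-1,0,0,0,0],[0,-1,2,0,0,0],[0,-2,5,0,0,0],[0,-5,6,0,0,0]]
  ]
}}

```text
t: 16.15
position: [0.4731, 0.2587, 0.086]
tcp_rot: [0.751, 0.661, 0.001, -0.0]
ft_force: [1.4, 0.1, -0.7]
opening: 0.0345
grip_force: 0.0
```

Request:
{"op": "apply_moves", "data": {
  "rows": [
    [[0,-4,1,0,0,0],[0,-8,2,0,0,0],[0,-12,3,0,0,0],[0,-16,3,0,0,0],[0,-20,3,0,0,0]]
  ]
}}

```text
t: 16.65
position: [0.4718, 0.0554, 0.1145]
tcp_rot: [0.751, 0.66, 0.0, 0.0]
ft_force: [0.2, 0.8, -0.1]
opening: 0.034
grip_force: 0.0
```

```bash
python3 - <<'E'
from h import *
dishes()
it,dt=grab_frame('top'); isc,ds=grab_frame('scene')
out=[]
for cam,im,d in [('top',it,dt),('scene',isc,ds)]:
    out.append(rect(cam,im,.014,x0=.38,x1=.7,y0=.2,y1=.42,s=1800))
    P,u,v=cloud(cam,d)
    for c in [(.548,.333),(.614,.319),(.479,.352)]:
        k=(np.hypot(*(P[:,:2]-c).T)<.036)&(P[:,2]>.007)&(P[:,2]<.019)
        q=P[k].mean(0)[:2]-[.5363,.2928]; Q=P[k][:,:2]-[.5363,.2928]; oy=Q@[.202,.979]
        print(cam,k.sum(),np.round([q@[.979,-.202],q@[.202,.979]],4),oy.min().round(4),oy.max().round(4))
cv2.imwrite('pics/r5.png',np.hstack(out)[:,:,::-1])
for n in ['vial_red','vial_black','jar','beaker_left','lab_timer']:
    print(n,[(round(r['score'],2),np.round(r['point'],3).tolist()) for r in pinpoint('scene',n)[:1]])
E
```

```text
16.65 [0.4718 0.0554 0.1145] jaw deg -7.4
top 0.79 [0.614 0.319 0.002] bay [0.071 0.042]
top 0.78 [ 0.546  0.326 -0.004] bay [0.003 0.035]
top 0.77 [ 0.478  0.343 -0.004] bay [-0.068  0.037]
top 0.19 [0.756 0.143 0.   ] bay [ 0.246 -0.102]
scene 0.5 [0.476 0.346 0.001] bay [-0.069  0.04 ]
scene 0.46 [0.549 0.335 0.002] bay [0.004 0.044]
top 248 [0.0019 0.0393] 0.01 0.0716
top 205 [0.069 0.04 ] 0.0122 0.0676
top 241 [-0.0696  0.0389] 0.0113 0.0787
scene 45 [-0.0174  0.0314] 0.0126 0.0536<stdin>:10: RuntimeWarning: Mean of empty slice.
  ret = um.true_divide(
Traceback (most recent call last):
ValueError: zero-size array to reduction operation minimum which has no identity
```

```bash
python3 - <<'E'
from h import *
im,d=grab_frame('top'); cv2.imwrite('pics/r5.png',cv2.resize(rect('top',im,.014,x0=.34,x1=.76,y0=-.12,y1=.56,s=1100)[:,:,::-1],None,fx=1,fy=1))
E
```

```text
(no output)
```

View pics/r5.png

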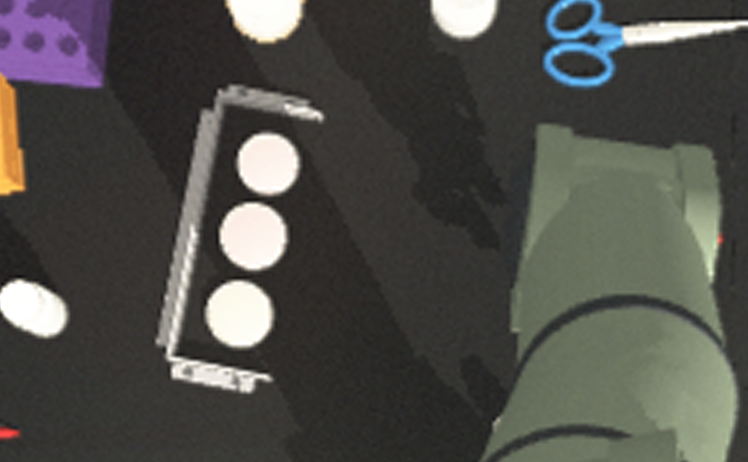

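All three dishes lie flat about 9 mm inside the mouth line, which runs (322,118)–(270,378). I'll raise the arm clear and confirm the bystanders.

Request:
{"op": "apply_moves", "data": {
  "rows": [
    [[0,-3,3,0,0,0],[0,-6,6,0,0,0],[0,-10,9,0,0,0],[0,-14,12,0,0,0],[0,-18,15,0,0,0]]
  ]
}}

```text
t: 17.5
position: [0.4724, -0.1224, 0.2655]
tcp_rot: [0.75, 0.661, 0.0, 0.0]
ft_force: [1.0, 0.1, -0.4]
opening: 0.0341
grip_force: 0.0
```

```bash
python3 - <<'E'
from h import *
dishes()
for n in ['vial_red','vial_black','jar','beaker_left','lab_timer']:
    print(n,[(c,round(r['score'],2),np.round(r['point'],3).tolist()) for c in ['top','scene'] for r in pinpoint(c,n)[:1]])
E
```

```text
17.5 [ 0.4724 -0.1224  0.2655] jaw deg -7.3
top 0.84 [ 0.477  0.345 -0.006] bay [-0.069  0.039]
top 0.81 [0.545 0.33  0.   ] bay [0.001 0.038]
top 0.54 [0.614 0.322 0.002] bay [0.071 0.044]
scene 0.82 [0.548 0.336 0.002] bay [0.003 0.045]
scene 0.78 [0.477 0.346 0.001] bay [-0.068  0.04 ]
scene 0.6 [0.618 0.321 0.005] bay [0.074 0.044]
vial_red [('top', 0.65, [0.538, -0.072, -0.002]), ('scene', 0.61, [0.54, -0.071, 0.004])]
vial_black [('top', 0.48, [0.366, 0.094, 0.003]), ('scene', 0.66, [0.37, 0.1, 0.002])]
jar [('top', 0.68, [0.478, 0.526, 0.001]), ('scene', 0.61, [0.481, 0.524, 0.003])]
beaker_left [('top', 0.77, [0.758, 0.144, -0.001]), ('scene', 0.72, [0.759, 0.139, 0.0])]
lab_timer [('top', 0.62, [0.38, -0.206, -0.004]), ('scene', 0.77, [0.377, -0.212, -0.002])]
```

```bash
python3 -c "
from cell import *
print(job_done())"
```

```text
the job is handed in; nothing more can be done
None
```

I handed the job in with all three dishes flat and wholly inside the bay, about 9 mm past the mouth, and the vials, jar, beaker and timer unmoved; on the first approach the fingertips came down on top of one dish (about 16 N) and dragged it about 3 cm, still flat.

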